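Size a spare peg dowel in the hole gauge

ROBOT

A 6-joint arm with a two-finger parallel gripper is mounted at the origin on the work surface. World frame = base frame: x ahead of the robot, y to its left, z up, the work surface at z = 0. Lengths are in mm, angles in rad, forces in N, time in s.
With the tool pointing down it reaches from about 350 to 975 mm from the base axis. Payload 7.1 kg.
Tool frame: the origin (TCP) lies midway between the tips of the shut fingers; the grasp point (between the pads) lies 19 mm behind it (ctrl.tcp_to_grasp is the distance from the TCP to the grasp point, in mm); z points along the fingers, y is the line along which they close (so a half turn about z gives the same grasp; the last joint's range is limited). The gripper opens to 88 mm and grips with 3 to 60 N. Pads are 20 mm wide; open, the fingers measure 115 mm over their backs; the gripper's body (75 mm by 178 mm) begins 61 mm behind the grasp point.
Start: joints at [-1.122, 0.423, 1.63, -0, 1.089, -0.019], TCP at [281.841, -557.826, 200.875] pointing down, gripper open.
Joint ranges: [-3, 3], [-0.9, 2.11], [0.09, 2.58], [-1.31, 4.45], [0.11, 2.69], [-2.54, 2.54]. Speed limits (rad/s): [2.39, 2.39, 3.01, 3.14, 3.14, 3.14].

INTERFACE

Orientations are given as a rotation vector (axis times angle).
In Python, from workcell import get_obs, cams, ticket, boxes_of, ctrl gives the robot as it stands.
- The arm moves only by the shell command python3 -m creep 'ROWS' [OPENING]. ROWS is JSON, one flat list of numbers, 4 for each row, row after row: the shift along the world's x, y, z in m, then the turn about the world's z in rad. In form: [tx, ty, tz, spin, tx, ty, tz, spin, ...]. A call has 1 to 10 rows; each row is the pose to reach, as a shift and turn from the pose commanded when the call began; what a row does not reach only later rows make up. A row lasts 1/12 s, in which the tool goes at most 41.7 mm and 7.16 degrees, less where a joint would pass 70% of its speed; a pose out of reach is approached as far as the arm can. A call with a gripper value outside its range is refused whole. OPENING is the opening, from 0 (shut) to 1 (fully open), set as the call begins (- or left out, the last holds). The fingers move at their own pace and stop on an object; the grip force is fixed at half the most. Time passes only in rows, so rows that repeat a pose let the fingers close. It gives the time, the measured TCP pose, the force, the opening and the grip force at its end, in the units of the state.
- get_obs(): the state, without advancing time (a new reading comes with each control period).
- cams.get_image(name): name is "scene" or "top"; returns (picture, depth): 420x560x3 uint8, red, green, blue; 420x560 float32, mm along the optical axis (not along the pixel's ray), 0 where there is no reading.
- cams.get_calibration(name): a dict with "mtx" (3x3 intrinsics, pixels), "R" (3x3) and "t" (3): a world point X has camera coordinates R X + t. Camera axes: x right, y down, z forward; pixel columns grow to the right and rows downward; lengths in mm; the calibration is good to about 2 mm. A picture is of the moment at which its call begins. get_calibration takes no time and is no camera call.
- ticket.close_job(): hands the job in; it is judged then, once.
Trained networks look in the newest picture that a camera, given by its name, has taken for a name from the list of things; names that differ only in an ending like _2 or _b are one class to them, and where a whole thing is asked for, a point or a joint stands for the part that bears it (a point fixed in the world has none). Each returns a list of dicts, best first, with "score" (0 to 1); they miss things now and then, are a little off and sometimes report something else, mostly with a low value. They report only what shows in the picture. A call takes as long as a camera call. They do not tell look-alikes from the thing itself.
- boxes_of(camera, target): "centre" ([column, row] in pixels, amid what is visible of it).
The state is a dict: "t": time; "qpos": joint angles; "qvel": joint speeds; "joint_torque": joint torques, N m; "ee_pos": TCP position; "orientation": TCP orientation; "ft_force": force on the tool from outside, world axes, zero at the start; "moment": the same for the moment, N m; "width": finger opening in mm; "grasp_force": force on a finger pad.
Only numpy, scipy, OpenCV 4.12 (cv2) and the standard library are available. Lean on these libraries where they do the work, as an engineer would, in place of code of your own. Each camera call takes 0.05 s, during which the arm holds its last target. There are 200 camera calls.

TASK

The drying rail needs a new peg, so size the dowel that lies by itself in the front cradle of the rack, leaving the other two be. Starting at the widest hole of the gauge, try its end from the rack side and step down, pressing only gently, until a hole refuses it; then push it through the hole before that one (the tightest that takes it), let go of it there, take hold of the end that shows on the other side, draw it right out and lay it in the empty rest. Do not let any dowel drop on the counter.

Things in the scene. Friction and masses are not known exactly. Their poses are not given: they have to be found in the camera images.
- dowel_p: plain beech dowel, a round rod 160 mm long with slightly eased edges at both ends, 20 to 90 g. Origin at its middle, x along its length (either end may lead). The three dowels are 16, 21 and 26 mm thick and look alike apart from that; which thickness this one has, and which dowel lies in the front cradle, changes from start to start (two lie together in the two back cradles: leave those)
- dowel_q: plain beech dowel, a round rod 160 mm long with slightly eased edges at both ends, 20 to 90 g. Origin at its middle, x along its length (either end may lead). The three dowels are 16, 21 and 26 mm thick and look alike apart from that; which thickness this one has, and which dowel lies in the front cradle, changes from start to start (two lie together in the two back cradles: leave those)
- dowel_r: plain beech dowel, a round rod 160 mm long with slightly eased edges at both ends, 20 to 90 g. Origin at its middle, x along its length (either end may lead). The three dowels are 16, 21 and 26 mm thick and look alike apart from that; which thickness this one has, and which dowel lies in the front cradle, changes from start to start (two lie together in the two back cradles: leave those)
- gauge: hole gauge fixed to the counter: upright aluminium plate 18 mm thick and 180 mm wide on a foot plate 90 x 200 x 12 mm. Origin under the middle of the plate, z up; x is the plate's normal and points from the rack side to the other side; the four holes lie in a row along y, 45 mm apart, widest at +y. The top edge steps down with the holes, 112 mm above the counter over the widest, then 105, 98 and 91 mm
- hole1 (a point): widest hole of the gauge, 28 mm bore, straight through; the point is on the bore's axis half way through the plate, 75 mm above the counter; x along the bore, away from the rack side. Each of the three wider bores is 2 mm wider than one of the dowels; a dowel too thick for a bore stops dead at its mouth. A dowel fits a bore only when lined up within about 1 mm; released with its middle in or near the plate it stays hanging in the hole, drooping up to about 7 degrees
- hole2 (a point): second hole, 23 mm bore, else as hole1
- hole3 (a point): third hole, 18 mm bore, else as hole1
- hole4 (a point): tightest hole, 13 mm bore, which no dowel enters, else as hole1
- rack: plywood rack fixed to the counter: foot board 150 x 200 x 10 mm (x by y) with three parallel V cradles (90 degree V, bottom of the V 26 mm above the counter) whose lines run along x, one at y = +75 mm (front) and two at y = -20 and -64 mm (back). Each cradle is two plywood forks, 14 mm thick, at x = -60 and +60 mm; between them the dowel is free to grasp. Origin under the middle of the board
- rack_front (a point): bottom of the V of the front cradle, at its middle; the dowel to size lies here, its axis 0.707 x its thickness above this point
- rest: empty plywood rest fixed to the counter on the other side of the gauge: foot board 80 x 90 x 10 mm (x by y) with one V cradle along x, like the rack's but with its two forks closer, 12 mm thick at x = -24 and +24 mm, so that a dowel laid with its middle at the rest's middle overhangs both ends by 50 mm and can be held by an end while it is laid. Origin under the middle of the board
- rest_mid (a point): bottom of the V of the empty rest, at its middle, 26 mm above the counter; x along the cradle
- jug: white detergent jug 85 x 135 x 260 mm, standing loose; origin at the middle of its underside; leave alone
- peg_tub: white ceramic bowl, 110 mm across, 75 mm high; origin at the middle of its underside; leave alone
- tin: round aluminium tin, 76 mm across, 44 mm high; origin at the middle of its underside; leave alone
Things that resemble listed ones, but are neither listed nor needed, are in the scene too. Leave any red or turquoise look-alike of the dowel_p alone.

How it is judged (in metres and radians):
On the way, in this order (a step that is already met when the one before it is completed fails the run):
1. the dowel's end enters the widest hole by 4 mm or more, from the rack side (((x of dowel_p in the frame of hole1 between -0.085 and 0.05 m and y of dowel_p in the frame of hole1 between -0.008 and 0.008 m and z of dowel_p in the frame of hole1 between -0.008 and 0.008 m and angle between the x axis of dowel_p and the x axis of gauge, either way round below 0.15 rad) or (x of dowel_q in the frame of hole1 between -0.085 and 0.05 m and y of dowel_q in the frame of hole1 between -0.008 and 0.008 m and z of dowel_q in the frame of hole1 between -0.008 and 0.008 m and angle between the x axis of dowel_q and the x axis of gauge, either way round below 0.15 rad) or (x of dowel_r in the frame of hole1 between -0.085 and 0.05 m and y of dowel_r in the frame of hole1 between -0.008 and 0.008 m and z of dowel_r in the frame of hole1 between -0.008 and 0.008 m and angle between the x axis of dowel_r and the x axis of gauge, either way round below 0.15 rad))), for 0.1 s.
2. its end is pressed on the mouth of the hole that is the next tighter after the one that takes it, and is refused (more than 0.5 N) (((x of dowel_p in the frame of hole2 between -0.096 and -0.082 m and y of dowel_p in the frame of hole2 between -0.008 and 0.008 m and z of dowel_p in the frame of hole2 between -0.008 and 0.008 m and angle between the x axis of dowel_p and the x axis of gauge, either way round below 0.12 rad and contact force between dowel_p and gauge above 0.5 N) or (x of dowel_q in the frame of hole3 between -0.096 and -0.082 m and y of dowel_q in the frame of hole3 between -0.008 and 0.008 m and z of dowel_q in the frame of hole3 between -0.008 and 0.008 m and angle between the x axis of dowel_q and the x axis of gauge, either way round below 0.12 rad and contact force between dowel_q and gauge above 0.5 N) or (x of dowel_r in the frame of hole4 between -0.096 and -0.082 m and y of dowel_r in the frame of hole4 between -0.008 and 0.008 m and z of dowel_r in the frame of hole4 between -0.008 and 0.008 m and angle between the x axis of dowel_r and the x axis of gauge, either way round below 0.12 rad and contact force between dowel_r and gauge above 0.5 N))), for 0.02 s.
3. pushed through the tightest hole that takes it, 36 mm or more showing on the other side, and let go there (((x of dowel_p in the frame of hole1 between -0.035 and 0.06 m and y of dowel_p in the frame of hole1 between -0.012 and 0.012 m and z of dowel_p in the frame of hole1 between -0.012 and 0.012 m and angle between the x axis of dowel_p and the x axis of gauge, either way round below 0.25 rad and contact force between the fingers and dowel_p below 0.05 N) or (x of dowel_q in the frame of hole2 between -0.035 and 0.06 m and y of dowel_q in the frame of hole2 between -0.012 and 0.012 m and z of dowel_q in the frame of hole2 between -0.012 and 0.012 m and angle between the x axis of dowel_q and the x axis of gauge, either way round below 0.25 rad and contact force between the fingers and dowel_q below 0.05 N) or (x of dowel_r in the frame of hole3 between -0.035 and 0.06 m and y of dowel_r in the frame of hole3 between -0.012 and 0.012 m and z of dowel_r in the frame of hole3 between -0.012 and 0.012 m and angle between the x axis of dowel_r and the x axis of gauge, either way round below 0.25 rad and contact force between the fingers and dowel_r below 0.05 N))), for 0.2 s.
4. held by the fingers and drawn right out on the other side, in line with that hole within 25 mm (((x of dowel_p in the frame of hole1 between 0.09 and 0.16 m and y of dowel_p in the frame of hole1 between -0.025 and 0.025 m and z of dowel_p in the frame of hole1 between -0.025 and 0.025 m and angle between the x axis of dowel_p and the x axis of gauge, either way round below 0.3 rad and contact force between the fingers and dowel_p above 0.5 N) or (x of dowel_q in the frame of hole2 between 0.09 and 0.16 m and y of dowel_q in the frame of hole2 between -0.025 and 0.025 m and z of dowel_q in the frame of hole2 between -0.025 and 0.025 m and angle between the x axis of dowel_q and the x axis of gauge, either way round below 0.3 rad and contact force between the fingers and dowel_q above 0.5 N) or (x of dowel_r in the frame of hole3 between 0.09 and 0.16 m and y of dowel_r in the frame of hole3 between -0.025 and 0.025 m and z of dowel_r in the frame of hole3 between -0.025 and 0.025 m and angle between the x axis of dowel_r and the x axis of gauge, either way round below 0.3 rad and contact force between the fingers and dowel_r above 0.5 N))), for 0.05 s.
At the end, for the whole second after the job is handed in: the sized dowel lies at rest in the V of the empty rest (its middle within 20 mm of the rest's middle along it, 4 mm across and in height, within 0.08 rad of its line); the other two dowels have not moved 20 mm (((x of dowel_p in the frame of rest_mid between -0.02 and 0.02 m and y of dowel_p in the frame of rest_mid between -0.004 and 0.004 m and z of dowel_p in the frame of rest_mid between 0.0143848 and 0.0223848 m and angle between the x axis of dowel_p and the x axis of rest, either way round below 0.08 rad and linear speed of dowel_p below 0.02 m/s and distance of each of dowel_q, dowel_r from where it was at the start of the episode below 0.02 m) or (x of dowel_q in the frame of rest_mid between -0.02 and 0.02 m and y of dowel_q in the frame of rest_mid between -0.004 and 0.004 m and z of dowel_q in the frame of rest_mid between 0.0108492 and 0.0188492 m and angle between the x axis of dowel_q and the x axis of rest, either way round below 0.08 rad and linear speed of dowel_q below 0.02 m/s and distance of each of dowel_p, dowel_r from where it was at the start of the episode below 0.02 m) or (x of dowel_r in the frame of rest_mid between -0.02 and 0.02 m and y of dowel_r in the frame of rest_mid between -0.004 and 0.004 m and z of dowel_r in the frame of rest_mid between 0.00731371 and 0.0153137 m and angle between the x axis of dowel_r and the x axis of rest, either way round below 0.08 rad and linear speed of dowel_r below 0.02 m/s and distance of each of dowel_p, dowel_q from where it was at the start of the episode below 0.02 m))); the robot touches nothing.
It fails at once if a dowel lies on the counter (height (world z) of any of dowel_p, dowel_q, dowel_r below 0.02 m).
It fails at once if a dowel is forced against the gauge with more than 60 N (contact force between any of dowel_p, dowel_q, dowel_r and gauge above 60 N).
It fails at once if the jug, the tub or the tin is shifted by 30 mm (distance of any of jug, peg_tub, tin from where it was at the start of the episode above 0.03 m).
It also fails if it takes over 67 s, if anything falls off the work surface, if the arm or the gripper's body presses on something with over 40 N, if the wrist force passes 120 N, or if a joint passes its speed limit or range.

## Working session

There is one attempt and no reset: what is moved stays moved. The work goes in short steps, Python scripts to look and compute and a shell command to move; the robot and the scene stay as the last step left them, time stands still between calls to the robot, and variables do not carry over. Pictures are saved under pics/ and viewed, at most 10 in all, crops included, and the job is handed in when it is done.

```bash
mkdir -p pics; python3 - <<'E'
from workcell import get_obs, cams, ctrl
import cv2,numpy as np
for n in("scene","top"):
    im,d=cams.get_image(n); cv2.imwrite(f"pics/{n}0.png",im[...,::-1]); np.savez(f"{n}0.npz",im=im,d=d)
    c=cams.get_calibration(n); print(n,c["mtx"].round(1).tolist(),c["R"].round(3).tolist(),c["t"].round(1).tolist())
o=get_obs(); print(o["t"],o["ee_pos"],o["orientation"],o["width"],o["ft_force"])
E
```

```text
scene [[439.5, 0.0, 277.0], [0.0, 439.5, 206.6], [0.0, 0.0, 1.0]] [[-0.331, 0.944, -0.002], [0.64, 0.223, -0.735], [-0.693, -0.245, -0.678]] [206.0, -247.1, 1919.8]
top [[545.5, 0.0, 269.5], [0.0, 545.5, 204.6], [0.0, 0.0, 1.0]] [[-0.014, -1.0, -0.015], [-0.998, 0.015, -0.066], [0.067, 0.014, -0.998]] [-49.2, 495.7, 1696.0]
0.1 [ 281.63968228 -557.34706367  200.19583435] [-3.05471959e+00 -7.27906969e-01  4.57791414e-04] 87.90145355367754 [0.07700003 0.40400074 0.36239461]
```

View pics/top0.png

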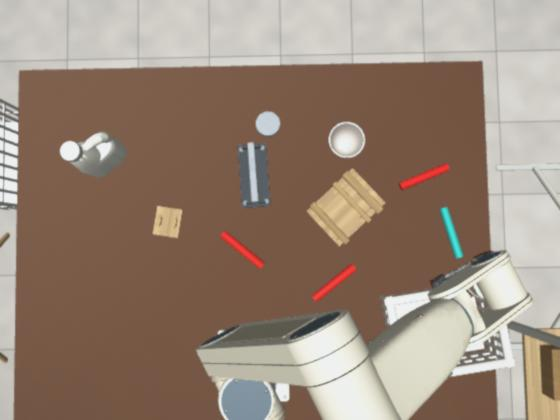

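View pics/scene0.png

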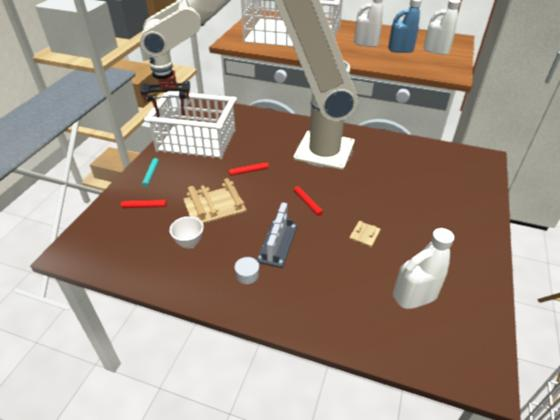

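The top view shows the rack at about (346,207), the gauge at (254,175), the rest at (167,222), the tin at (268,123), the tub at (346,139) and the jug at (93,153). Three red rods lie at (425,176), (335,282) and (242,250), and a turquoise one at (452,232). I need a closer look at the rack and gauge.

```bash
cat > h.py <<'E'
import numpy as np
from workcell import cams
def world(n,u,v,d=None,z=None):
    c=cams.get_calibration(n);K,R,t=map(np.array,(c["mtx"],c["R"],c["t"]))
    r=R.T@np.linalg.inv(K)@np.array([u,v,1.]);o=-R.T@t
    return o+r*(d if d is not None else (z-o[2])/r[2])
def cloud(n,d):
    c=cams.get_calibration(n);K,R,t=map(np.array,(c["mtx"],c["R"],c["t"]))
    v,u=np.mgrid[:d.shape[0],:d.shape[1]]
    p=np.stack([u,v,np.ones_like(u)],-1)@np.linalg.inv(K).T*d[...,None]
    return (p-t)@R
def proj(n,X):
    c=cams.get_calibration(n);p=np.array(c["mtx"])@(np.array(c["R"])@X+c["t"]);return p[:2]/p[2]
E
python3 - <<'E'
import cv2,numpy as np
a=np.load("top0.npz")["im"][130:255,150:400,::-1]; b=np.load("scene0.npz")["im"][170:290,165:405,::-1]
A=cv2.resize(a,(600,300),interpolation=cv2.INTER_CUBIC);B=cv2.resize(b,(600,300),interpolation=cv2.INTER_CUBIC)
cv2.imwrite("pics/crop1.png",np.vstack([A,B]))
from h import *
for n in("top","scene"):
    f=np.load(n+"0.npz");P=cloud(n,f["d"]);np.save(n+"P.npy",P)
P=np.load("topP.npy")
for nm,(u0,u1,v0,v1) in dict(rack=(300,392,160,255),gauge=(230,278,135,215),rest=(148,188,200,245)).items():
    q=P[v0:v1,u0:u1].reshape(-1,3);q=q[(q[:,2]>5)]
    print(nm,len(q),q.min(0).round(),q.max(0).round(),np.histogram(q[:,2],bins=range(0,130,10))[0])
E
```

```text
rack 3424 [ 335. -442.    5.] [ 636.  -81. 1724.] [1278  867   17  190  560  436   43    0    0    0    0    0]
gauge 1999 [381. -83.   5.] [ 720.   68. 1724.] [574 881  48  38  48  10  16   2  35 127 132  69]
rest 798 [375. -81.   5.] [ 516.  328. 1724.] [338 330  44  58  24   1   0   0   0   0   0   0]
```

View pics/crop1.png

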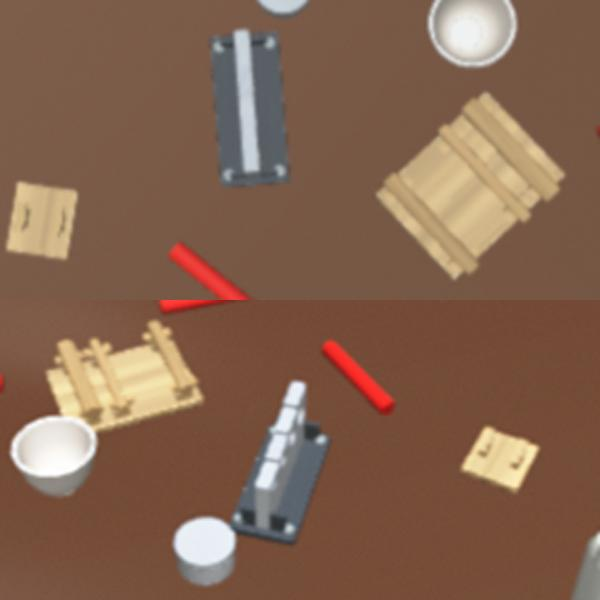

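Candidates for the target: the lone beech rod in the front cradle at top px (329,224), the back pair at (352,202) and (362,192), and the red and turquoise rods, which are excluded. The crop confirms the choice: the lone rod sits at one side of the rack, apart from the pair. Next I fit poses.

```bash
python3 - <<'E'
import numpy as np,cv2
from h import *
P=np.load("topP.npy");S=np.load("sceneP.npy")
t=P[300:330,100:200].reshape(-1,3);print("table z",t[:,2].mean(),t[:,2].std())
def sel(P,lo,hi,z0,z1):
    q=P.reshape(-1,3);m=(q[:,0]>lo[0])&(q[:,0]<hi[0])&(q[:,1]>lo[1])&(q[:,1]<hi[1])&(q[:,2]>z0)&(q[:,2]<z1);return q[m]
for nm,C in(("top",P),("scene",S)):
    g=sel(C,(400,-90),(720,80),84,120);c=g[:,:2].mean(0);w,v=np.linalg.eigh(np.cov((g[:,:2]-c).T))
    d=v[:,1];s=(g[:,:2]-c)@d;print(nm,"gauge top c",c.round(1),"dir",d.round(4),"ext",s.min().round(),s.max().round(),"std",np.sqrt(w).round(1),len(g))
    for k in range(-100,101,20):
        m=(s>=k)&(s<k+20)
        if m.any(): print("  ",k,m.sum(),np.median(g[m,2]).round(1))
    f=sel(C,(400,-120),(720,100),8,17);r=cv2.minAreaRect(f[:,:2].astype(np.float32));print("  foot",r,f[:,2].mean())
    q=sel(C,(335,180),(520,330),8,60);q=q[q[:,2]<15];print("  rest board",cv2.minAreaRect(q[:,:2].astype(np.float32)),len(q))
    q=sel(C,(335,-470),(640,-80),6,14);print("  rack board",cv2.minAreaRect(q[:,:2].astype(np.float32)),len(q))
for n,p in(("rack",(520,-260)),):pass
for u,v in((329,224),(352,202),(362,192)):print(P[v,u].round(1))
E
```

```text
table z 9.237871907070677 121.6357043879
top gauge top c [586.9  -8.3] dir [-0.9979 -0.0641] ext -93.0 87.0 std [ 5.3 52.4] 357
   -100 24 91.9
   -80 37 90.7
   -60 37 94.0
   -40 37 97.8
   -20 43 98.7
   0 37 105.9
   20 43 104.9
   40 37 111.6
   60 44 111.7
   80 18 109.9
  foot ((560.343505859375, -10.333602905273438), (217.5018310546875, 319.69610595703125), 89.19947814941406) 11.867461797629517
  rest board ((430.0167236328125, 255.96304321289062), (177.58424377441406, 147.76327514648438), 0.03089938871562481) 408
  rack board ((487.5819396972656, -275.2455139160156), (388.72918701171875, 303.19873046875), 89.83674621582031) 1829
scene gauge top c [591.9 -10.3] dir [-0.9985 -0.0543] ext -95.0 94.0 std [ 5.9 53. ] 302
   -100 24 92.3
   -80 26 92.0
   -60 36 93.0
   -40 29 98.1
   -20 32 98.8
   0 39 105.7
   20 28 105.8
   40 38 110.3
   60 31 113.3
   80 19 112.9
  foot ((548.7818603515625, -13.084228515625), (200.73126220703125, 301.8388366699219), 87.30518341064453) 13.19902752461678
  rest board ((438.13531494140625, 260.13763427734375), (122.76310729980469, 131.6759490966797), 60.62773132324219) 308
  rack board ((486.9757080078125, -275.00927734375), (388.7917785644531, 301.4041748046875), 89.7987289428711) 926
[ 430.2 -238.1   55.9]
[ 497.1 -311.2   45.9]
[ 526.4 -340.8   58.1]
```

```bash
python3 - <<'E'
import numpy as np,cv2
a=np.load("top0.npz")["im"][135:215,228:283,::-1]; b=np.load("scene0.npz")["im"][195:275,250:305,::-1]
c=np.load("top0.npz")["im"][200:243,148:188,::-1]
r=lambda x:cv2.resize(x,(385,560),interpolation=cv2.INTER_NEAREST)
cv2.imwrite("pics/crop2.png",np.hstack([r(a),r(b)]))
from h import *
# rack dowel: points high, per cluster
P=np.load("topP.npy").reshape(-1,3);S=np.load("sceneP.npy").reshape(-1,3)
for nm,Q in(("top",P),("scene",S)):
    q=Q[(Q[:,0]>360)&(Q[:,0]<610)&(Q[:,1]>-440)&(Q[:,1]<-120)&(Q[:,2]>33)&(Q[:,2]<70)]
    n,l,st,ce=cv2.connectedComponentsWithStats(np.zeros((1,1),np.uint8))
    for ang in [None]:
        # try yaw giving sharpest across histogram
        best=max(np.arange(20,70,.5),key=lambda A:np.histogram(q[:,:2]@[-np.sin(np.radians(A)),np.cos(np.radians(A))],bins=np.arange(-800,200,4))[0].astype(float).__pow__(2).sum())
        e=np.array([np.cos(np.radians(best)),np.sin(np.radians(best))]);nn=np.array([-e[1],e[0]])
        y=q[:,:2]@nn;h,b=np.histogram(y,bins=np.arange(y.min(),y.max()+4,4));print(nm,best,list(zip(b[:-1].round().astype(int).tolist(),h.tolist())))
E
```

```text
top 42.0 [(-629, 7), (-625, 14), (-621, 45), (-617, 62), (-613, 67), (-609, 72), (-605, 72), (-601, 82), (-597, 45), (-593, 13), (-589, 0), (-585, 7), (-581, 12), (-577, 11), (-573, 48), (-569, 65), (-565, 64), (-561, 79), (-557, 11), (-553, 9), (-549, 13), (-545, 3), (-541, 0), (-537, 0), (-533, 0), (-529, 0), (-525, 0), (-521, 0), (-517, 0), (-513, 0), (-509, 0), (-505, 0), (-501, 0), (-497, 0), (-493, 2), (-489, 11), (-485, 13), (-481, 46), (-477, 64), (-473, 65), (-469, 71), (-465, 75), (-461, 38), (-457, 12), (-453, 7)]
scene 42.0 [(-633, 8), (-629, 9), (-625, 49), (-621, 40), (-617, 43), (-613, 36), (-609, 32), (-605, 30), (-601, 11), (-597, 8), (-593, 2), (-589, 8), (-585, 9), (-581, 7), (-577, 38), (-573, 37), (-569, 34), (-565, 26), (-561, 5), (-557, 10), (-553, 8), (-549, 1), (-545, 0), (-541, 0), (-537, 0), (-533, 0), (-529, 0), (-525, 0), (-521, 0), (-517, 0), (-513, 0), (-509, 0), (-505, 0), (-501, 0), (-497, 1), (-493, 9), (-489, 6), (-485, 38), (-481, 42), (-477, 32), (-473, 34), (-469, 27), (-465, 8), (-461, 7), (-457, 5)]
```

View pics/crop2.png

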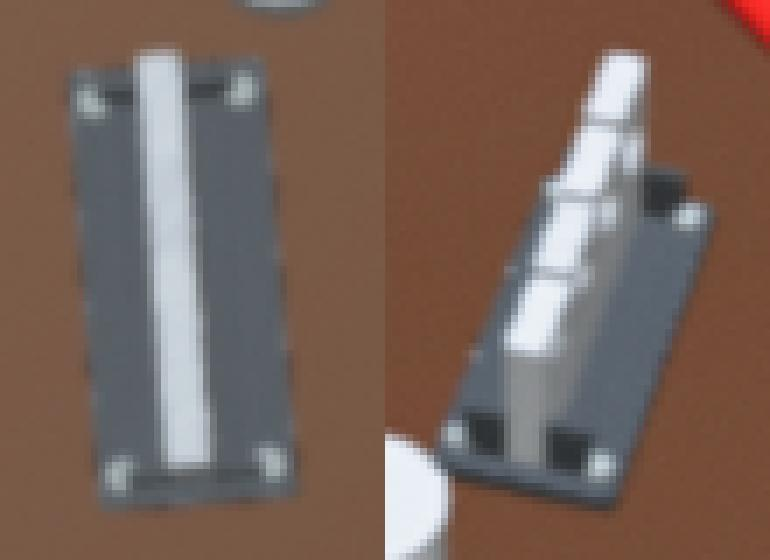

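```bash
cat > edges.py <<'E'
import numpy as np,cv2
from h import *
from scipy.ndimage import map_coordinates
from scipy.optimize import least_squares
H=np.array([112,105,98,91.])
def edge(g,n,A,B,N=81):
    """subpixel place (0..1) of steepest step on world segment A->B"""
    a,b=proj(n,A),proj(n,B);s=np.linspace(0,1,N);p=a+s[:,None]*(b-a)
    v=cv2.GaussianBlur(map_coordinates(g,[p[:,1],p[:,0]],order=1)[None],(0,0),3)[0]
    lo,hi=np.median(v[:12]),np.median(v[-12:]);m=(lo+hi)/2;x=np.flatnonzero((v[:-1]-m)*(v[1:]-m)<=0)
    if not len(x) or abs(hi-lo)<20:return None
    i=x[len(x)//2];return s[i]+(m-v[i])/(v[i+1]-v[i]+1e-9)*(s[1]-s[0])
def gauge(n,im,c0,yaw0):
    g=im.astype(float).mean(2);p=np.array([*c0,yaw0],float)
    for it in range(6):
        ex=np.array([np.cos(p[2]),np.sin(p[2]),0]);ey=np.array([-ex[1],ex[0],0]);o=np.array([p[0],p[1],0]);R=[]
        for k in range(4):
            for yy in 67.5-45*k+np.arange(-16,17,4):
                e=[]
                for sg in(1,-1):
                    s=edge(g,n,o+ey*yy+ex*sg*2+[0,0,H[k]],o+ey*yy+ex*sg*17+[0,0,H[k]])
                    e.append(None if s is None else 2+15*s)
                if None not in e:R.append((yy,(e[0]-e[1])/2,e[0]+e[1]))
        R=np.array(R);m=abs(R[:,2]-18)<5
        s,c=np.polyfit(R[m,0],R[m,1],1)
        E=[]
        for sg,z in((1,112.),(-1,91.)):
            q=[edge(g,n,o+ex*xx+ey*sg*78+[0,0,z],o+ex*xx+ey*sg*102+[0,0,z]) for xx in(-5,-3,-1,1,3,5)]
            q=[78+24*t for t in q if t is not None];E.append(np.median(q))
        off=(E[0]-E[1])/2
        p[:2]+=(ex*c+ey*off)[:2];p[2]-=s
    print(n,"origin",p[:2].round(2),"yawdeg",np.degrees(p[2]).round(3),"len",sum(E).round(2),"thick",np.median(R[m,2]).round(2),"rms",(R[m,1]-np.polyval([s,c],R[m,0])).std().round(2),len(R[m]))
    return p
E
python3 - <<'E'
from edges import *
for n,c in(("top",(587,-8)),("scene",(592,-10))):
    p=gauge(n,np.load(n+"0.npz")["im"],c,np.radians(93.5))
E
```

```text
top origin [590.29  -7.67] yawdeg 93.786 len 180.96 thick 19.02 rms 0.15 36
scene origin [589.   -11.38] yawdeg 93.756 len 183.43 thick 20.43 rms 0.53 36
```

```bash
cat >> edges.py <<'E'
def board(n,im,c0,yaw0,LX,LY,zt=10.,it=8,span=14):
    g=im.astype(float)@[.6,.6,.2];p=np.array([*c0,yaw0],float)
    c=cams.get_calibration(n);C=-np.array(c["R"]).T@np.array(c["t"])
    for _ in range(it):
        ex=np.array([np.cos(p[2]),np.sin(p[2]),0]);ey=np.array([-ex[1],ex[0],0]);o=np.array([p[0],p[1],0]);D=[];A=[];W=[]
        for a,b,L,M,kind in((ex,ey,LX/2,LY/2,0),(ey,ex,LY/2,LX/2,1)):
            for sg in(1,-1):
                f=o+a*sg*L;z=0. if (C-f)@(a*sg)>0 else zt
                for t in np.linspace(-.85,.85,15)*M:
                    s=edge(g,n,f-a*sg*span+b*t+[0,0,z],f+a*sg*span+b*t+[0,0,z])
                    if s is None:continue
                    d=-span+2*span*s          # outward offset
                    A.append([sg*(kind==0),sg*(kind==1),sg*t*(1 if kind==1 else -1),1]);D.append(d)
        A=np.array(A);D=np.array(D)
        r=least_squares(lambda x:A@x-D,np.zeros(4),loss="soft_l1",f_scale=.7).x
        p[:2]+=(ex*r[0]+ey*r[1])[:2];p[2]+=r[2]
    print(n,"board",p[:2].round(2),np.degrees(p[2]).round(2),"grow",r[3].round(2),"mad",np.median(abs(A@r-D)).round(2),len(D));return p
E
python3 - <<'E'
from edges import *
P=np.load("topP.npy").reshape(-1,3);S=np.load("sceneP.npy").reshape(-1,3)
for n,Q in(("top",P),("scene",S)):
    im=np.load(n+"0.npz")["im"]
    q=Q[(Q[:,0]>380)&(Q[:,0]<480)&(Q[:,1]>220)&(Q[:,1]<305)&(Q[:,2]>4)];c=q[:,:2].mean(0)
    r=cv2.minAreaRect(q[:,:2].astype(np.float32));print(c.round(1),r)
    board(n,im,c,np.radians(82),80,90)
    board(n,im,(491,-275),np.radians(42),150,200)
    # front dowel crest
    e=np.array([np.cos(np.radians(42)),np.sin(np.radians(42))]);nn=np.array([-e[1],e[0]])
    y=Q[:,:2]@nn;x=Q[:,:2]@e;rm=np.array([491,-275])@e
    for lo,hi in((-500,-440),(-589,-541),(-640,-592)):
        m=(y>lo)&(y<hi)&(abs(x-rm)<48)&(Q[:,2]>34)&(Q[:,2]<70)
        k,b=np.polyfit(x[m]-rm,y[m],1);w=y[m]-k*(x[m]-rm)
        print(n,"crest z95",np.percentile(Q[m,2],[50,90]).round(1),"yaw",42+np.degrees(np.arctan(k)).round(2),"mid pct",np.percentile(w,[3,97]).round(1),"lat",w.mean().round(1),m.sum())
E
```

```text
[438.6 263.1] ((430.96759033203125, 262.6839904785156), (84.53527069091797, 97.99488830566406), 89.87971496582031)
top board [447.22 267.69] 80.41 grow 0.11 mad 0.27 60Traceback (most recent call last):
  File "<stdin>", line 8, in <module>
  File "edges.py", line 43, in board
    s=edge(g,n,f-a*sg*span+b*t+[0,0,z],f+a*sg*span+b*t+[0,0,z])
  File "edges.py", line 8, in edge
    a,b=proj(n,A),proj(n,B);s=np.linspace(0,1,N);p=a+s[:,None]*(b-a)
                  ~~~~^^^^^
  File "h.py", line 13, in proj
    c=cams.get_calibration(n);p=np.array(c["mtx"])@(np.array(c["R"])@X+c["t"]);return p[:2]/p[2]
ValueError: time passes only in moves, steps and waits
```

```bash
python3 - <<'E'
import json;from workcell import cams
json.dump({n:{k:__import__('numpy').array(v).tolist() for k,v in cams.get_calibration(n).items()} for n in("top","scene")},open("cal.json","w"))
E
sed -i 's/cams.get_calibration(n)/CAL[n]/; s/^from workcell import cams/from workcell import cams\nimport json\nCAL=json.load(open("cal.json"))/' h.py edges.py
cat > fit1.py <<'E'
from edges import *
P=np.load("topP.npy").reshape(-1,3);S=np.load("sceneP.npy").reshape(-1,3)
for n,Q in(("top",P),("scene",S)):
    im=np.load(n+"0.npz")["im"]
    board(n,im,(446,266),np.radians(82),80,90)
    board(n,im,(491,-275),np.radians(42),150,200)
    e=np.array([np.cos(np.radians(42)),np.sin(np.radians(42))]);nn=np.array([-e[1],e[0]])
    y=Q[:,:2]@nn;x=Q[:,:2]@e;rm=np.array([491,-275])@e
    for lo,hi in((-500,-440),(-589,-541),(-640,-592)):
        m=(y>lo)&(y<hi)&(abs(x-rm)<48)&(Q[:,2]>34)&(Q[:,2]<70)
        k,b=np.polyfit(x[m]-rm,y[m],1);w=y[m]-k*(x[m]-rm)
        print(n,"crest z",np.percentile(Q[m,2],[50,90]).round(1),"yaw",42+np.degrees(np.arctan(k)).round(2),"pct",np.percentile(w,[3,97]).round(1),"lat",w.mean().round(1),m.sum())
E
python3 fit1.py
```

```text
top board [447.22 267.69] 80.41 grow 0.11 mad 0.27 60
top board [ 485.67 -295.57] 42.04 grow 0.27 mad 0.46 60
top crest z [47.5 54.2] yaw 41.66 pct [-483.3 -455.1] lat -469.1 232
top crest z [42.9 48.5] yaw 42.29 pct [-578.3 -550. ] lat -564.0 180
top crest z [53.3 59.7] yaw 42.26 pct [-621.4 -595.5] lat -607.3 278
scene board [441.75 264.17] 80.38 grow -0.44 mad 1.28 60
scene board [ 497.19 -285.04] 43.43 grow 0.23 mad 0.88 35
scene crest z [49.5 54.5] yaw 41.81 pct [-490.  -458.8] lat -475.8 110
scene crest z [44.3 48.3] yaw 41.92 pct [-584.6 -552.4] lat -569.6 96
scene crest z [55.7 59.9] yaw 41.9 pct [-629. -597.] lat -614.1 143
```

```bash
python3 -m creep '[0.01,0.02,0.03,0, 0.02,0.05,0.05,0.02, 0.035,0.085,0.05,0.05, 0.05,0.12,0.05,0.1, 0.065,0.155,0.04,0.15, 0.082,0.19,0.02,0.2, 0.098,0.225,0,0.24, 0.113,0.26,-0.03,0.266, 0.123,0.285,-0.06,0.266, 0.1276,0.2945,-0.08,0.266]' 0.7; python3 -m creep '[0,0,0,0,0,0,0,0]'; python3 - <<'E'
from workcell import *
from scipy.spatial.transform import Rotation as R
import numpy as np
o=get_obs();m=R.from_rotvec(o["orientation"]).as_matrix();print(o["t"],o["ee_pos"].round(2) if hasattr(o["ee_pos"],'round') else o["ee_pos"],"y yaw",np.degrees(np.arctan2(m[1,1],m[0,1])),"z",m[:,2].round(4),o["width"],o["qpos"])
E
```

```text
t: 0.93
ee_pos: [409.6, -260.5, 119.7]
orientation: [-2.931, -1.129, -0.0]
ft_force: [-0.2, 0.5, 0.0]
width: 61.5
grasp_force: 0.0
t: 1.1
ee_pos: [408.8, -262.2, 119.9]
orientation: [-2.929, -1.129, 0.003]
ft_force: [0.2, -0.3, -0.5]
width: 61.7
grasp_force: 0.0
1.1 [ 408.76 -262.21  119.9 ] y yaw -47.82724382111695 z [-0.003   0.0018 -1.    ] 61.74942122231408 [-5.94734076e-01  3.43837071e-01  1.99020200e+00 -2.53289734e-04
  8.11011869e-01  2.40181917e-01]
```

```bash
python3 -m creep '[0,0,-0.025,0, 0,0,-0.06,0, 0,0,-0.085,0, 0,0,-0.098,0, 0,0,-0.098,0]'; python3 - <<'E'
from workcell import *
import cv2,numpy as np
o=get_obs();print(o["ee_pos"],o["ft_force"])
out=[]
for n in("top","scene"):
    im,d=cams.get_image(n);np.savez(n+"1.npz",im=im,d=d)
    out.append(im)
a=cv2.resize(out[0][170:270,280:400,::-1],(480,400));b=cv2.resize(out[1][150:250,165:285,::-1],(480,400));cv2.imwrite("pics/g1.png",np.hstack([a,b])[:, :800] if 0 else cv2.resize(np.hstack([a,b]),(800,333)))
E
```

```text
t: 1.52
ee_pos: [408.6, -264.3, 21.8]
orientation: [-2.932, -1.124, 0.002]
ft_force: [0.1, 0.5, -0.1]
width: 61.6
grasp_force: 0.0
[ 408.59533297 -264.26691921   21.76124539] [ 0.05805651  0.48080048 -0.07592051]
```

View pics/g1.png

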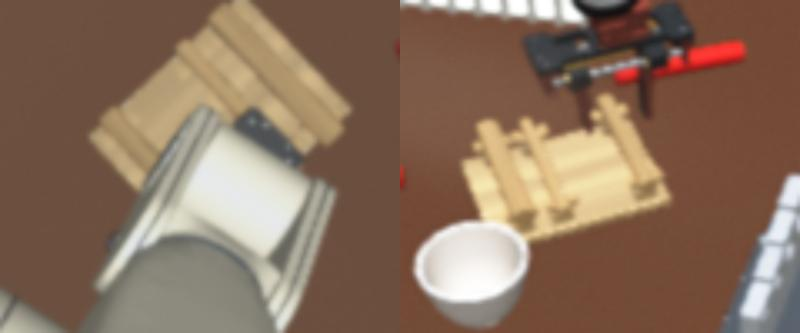

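```bash
python3 - <<'E'
import cv2,numpy as np
from h import *
im=np.load("scene1.npz")["im"][:,:,::-1].copy()
e=np.array([np.cos(np.radians(42.04)),np.sin(np.radians(42.04)),0]);n=np.array([-e[1],e[0],0]);c=np.array([435.4,-239.9,40.8])
S=6;x0,y0=185,150
big=cv2.resize(im[y0:y0+75,x0:x0+110],None,fx=S,fy=S,interpolation=cv2.INTER_CUBIC)
def dot(X,col):
    p=(proj("scene",X)-[x0,y0]+.5)*S;cv2.circle(big,tuple(int(v) for v in p),4,col,-1)
for s in(-80,-60,60,80):dot(c+e*s,(0,0,255))
for s in(-1,1):dot(np.array([408.9,-263.3,21.8])+n*s*31,(255,0,0))
dot(c-35*e,(0,255,0))
cv2.imwrite("pics/g2.png",big)
E
```

```text
(no output)
```

View pics/g2.png

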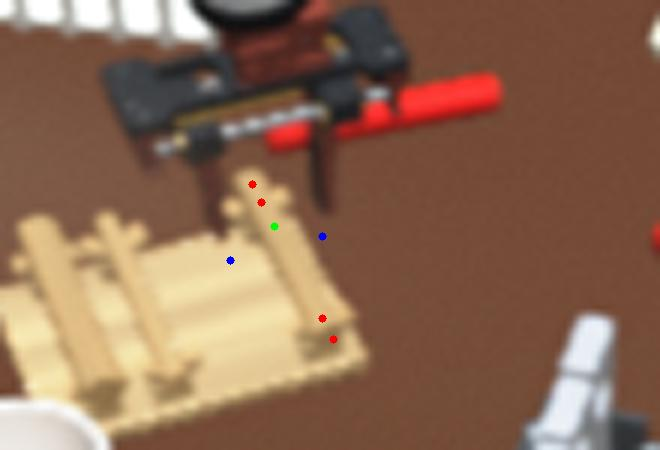

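The scene crop shows the two fingers at about (322,210) and (218,235), straddling the lone rod between its forks, with no contact forces. Now I close.

```bash
python3 -m creep '[0,0,0,0,0,0,0,0,0,0,0,0,0,0,0,0,0,0,0,0]' 0.0;  python3 -m creep '[0,0,0,0,0,0,0,0]'
```

```text
t: 2.03
ee_pos: [409.8, -263.5, 23.5]
orientation: [2.932, 1.127, 0.001]
ft_force: [0.4, 0.0, -0.2]
width: 31.7
grasp_force: 0.0
t: 2.2
ee_pos: [410.7, -264.3, 23.4]
orientation: [2.93, 1.126, 0.003]
ft_force: [1.1, -2.9, 1.4]
width: 18.4
grasp_force: 16.0
```

```bash
python3 -m creep '[0,0,0,0,0,0,0,0,0,0,0,0]';python3 -m creep '[0,0,0,0,0,0,0,0]'
```

```text
t: 2.45
ee_pos: [410.7, -264.3, 23.3]
orientation: [2.93, 1.126, 0.002]
ft_force: [2.9, -4.4, 2.5]
width: 17.4
grasp_force: 28.2
t: 2.62
ee_pos: [410.7, -264.3, 23.3]
orientation: [2.93, 1.126, 0.003]
ft_force: [3.1, -4.6, 2.8]
width: 17.4
grasp_force: 28.2
```

```bash
python3 -m creep '[0.0013,-0.0015,0,0,0.0013,-0.0015,0,0,0.0013,-0.0015,0,0]';python3 -m creep '[0.0013,-0.0015,0,0,0.0013,-0.0015,0,0,0.0013,-0.0015,0,0]'; python3 - <<'E'
from workcell import *
o=get_obs();print(o["moment"],o["ft_force"],o["qpos"])
E
```

```text
t: 2.87
ee_pos: [410.8, -264.6, 23.1]
orientation: [-2.932, -1.126, 0.0]
ft_force: [1.5, -0.2, 5.2]
width: 17.8
grasp_force: 28.9
t: 3.12
ee_pos: [410.8, -264.7, 23.0]
orientation: [-2.929, -1.125, 0.002]
ft_force: [0.2, 6.0, 11.9]
width: 17.1
grasp_force: 30.0
[ 0.95138913  0.08492265 -0.01997217] [ 0.15476215  5.97576132 11.91231641] [-5.97271128e-01  5.25460502e-01  2.02164875e+00  1.56477329e-03
  5.98441430e-01  2.38934426e-01]
```

```bash
python3 -m creep '[-0.0012,0.0017,0,0,-0.0012,0.0017,0,0,-0.0012,0.0017,0,0]'; python3 - <<'E'
from workcell import *
import cv2
from h import *
print(ctrl.tcp_to_grasp)
im,d=cams.get_image("scene");np.savez("scene2.npz",im=im,d=d)
e=np.array([np.cos(np.radians(42.04)),np.sin(np.radians(42.04))]);n=np.array([-e[1],e[0]])
for f in("scene1","scene2"):
    z=np.load(f+".npz");P=cloud("scene",z["d"]).reshape(-1,3);c=z["im"].reshape(-1,3)
    a=(P[:,:2]-[410.8,-264.6])@e;b=(P[:,:2]-[410.8,-264.6])@n
    m=(abs(a)<18)&(abs(b)<75)&(P[:,2]>12)&(c.sum(1)<230)
    o=np.argsort(P[m,2])[:40];print(f,np.c_[a[m],b[m],P[m,2]][o].round(0).astype(int).tolist())
im=im[145:225,185:295,::-1];cv2.imwrite("pics/g3.png",cv2.resize(im,None,fx=6,fy=6,interpolation=cv2.INTER_CUBIC))
E
```

```text
t: 3.37
ee_pos: [410.8, -264.6, 23.0]
orientation: [-2.932, -1.127, 0.0]
ft_force: [0.6, -1.5, 7.0]
width: 17.5
grasp_force: 28.9
18.700000000000003
scene1 [[7, 35, 47], [2, 29, 49], [6, 36, 50], [11, 30, 51], [9, 31, 54], [-10, 29, 55], [4, 29, 56], [-14, 31, 57], [8, 35, 57], [10, -36, 57], [1, 30, 59], [6, -39, 60], [12, 30, 61], [9, -36, 62], [7, 32, 62], [2, -41, 63], [3, 34, 64], [10, 35, 64], [3, 30, 65], [-9, 30, 65], [0, -40, 65], [7, -38, 65], [13, -36, 69], [12, 35, 70], [-7, 29, 72], [10, -39, 73], [10, 36, 73], [7, 29, 73], [14, -36, 75], [-5, -41, 76], [5, 30, 76], [12, 31, 76], [9, 36, 77], [10, -38, 78], [3, -40, 78], [9, -42, 78], [-5, 29, 78], [9, -34, 80], [5, 34, 80], [4, 30, 80]]
scene2 [[12, 14, 52], [6, 16, 52], [8, 12, 59], [10, -16, 61], [15, 10, 61], [12, 15, 62], [9, 8, 62], [8, 12, 64], [10, -16, 65], [11, 7, 68], [14, 14, 68], [8, 12, 69], [7, 9, 69], [10, -16, 70], [6, -18, 73], [8, -15, 73], [7, 13, 73], [15, 14, 74], [-10, 7, 77], [2, -13, 78], [11, 8, 78], [10, 16, 79], [-10, 7, 82], [5, -21, 82], [12, -19, 82], [10, 5, 82], [12, 8, 83], [7, 10, 83], [14, 11, 84], [16, -16, 84], [10, 13, 85], [4, 11, 86], [8, 18, 87], [9, 5, 87], [-2, -22, 87], [4, 7, 88], [15, 16, 88], [13, -19, 88], [8, 14, 88], [9, -18, 89]]
```

View pics/g3.png

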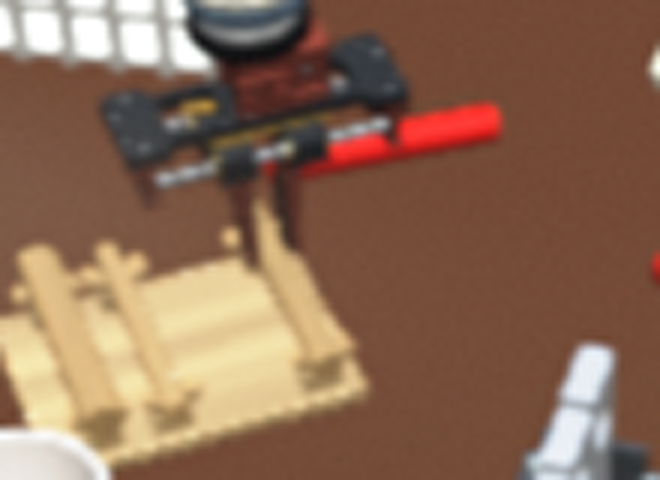

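```bash
python3 - <<'E'
from h import *
P0=np.load("sceneP.npy");z=np.load("scene1.npz");P=cloud("scene",z["d"])
print("table z top",np.median(np.load("topP.npy")[300:320,100:150,2]),"scene",np.median(P0[330:340,250:300,2]))
# columns through right finger at scene1: zoom (322,y)->u=185+322/6=238.7 ; rows 170..192
for u in(237,238,239):
    print(u,[(v,int(P[v,u,2]),int(P0[v,u,2]),z["im"][v,u].tolist()) for v in range(174,192)])
E
```

```text
table z top 0.727411868458478 scene 1.0262611293614712
237 [(174, 98, 1, [52, 33, 31]), (175, 96, 0, [52, 36, 32]), (176, 89, 0, [52, 38, 33]), (177, 82, 5, [54, 39, 34]), (178, 80, 0, [57, 42, 36]), (179, 76, -1, [59, 43, 36]), (180, 72, 0, [63, 45, 39]), (181, 65, 1, [65, 46, 38]), (182, 58, 0, [70, 51, 41]), (183, 55, 2, [83, 57, 45]), (184, 49, 5, [99, 67, 52]), (185, 0, 1, [112, 75, 56]), (186, 4, 1, [119, 79, 60]), (187, 3, 0, [119, 79, 60]), (188, -1, 1, [119, 80, 60]), (189, 0, 4, [120, 80, 60]), (190, 2, 1, [128, 89, 66]), (191, 4, 6, [143, 105, 77])]
238 [(174, 99, 4, [65, 39, 35]), (175, 99, 2, [63, 37, 33]), (176, 93, 6, [63, 38, 33]), (177, 93, 1, [63, 39, 34]), (178, 79, 5, [63, 38, 34]), (179, 80, -2, [61, 39, 34]), (180, 76, 0, [61, 40, 35]), (181, 63, 0, [60, 40, 36]), (182, 62, 2, [60, 42, 36]), (183, 61, 1, [65, 45, 39]), (184, 53, 1, [76, 52, 43]), (185, 51, 0, [96, 63, 49]), (186, 4, 0, [115, 77, 58]), (187, 0, -1, [120, 81, 61]), (188, 0, 2, [120, 79, 60]), (189, 2, 0, [120, 80, 60]), (190, 1, 1, [120, 79, 60]), (191, 1, 5, [121, 80, 60])]
239 [(174, 98, 5, [80, 43, 38]), (175, 95, 1, [80, 43, 35]), (176, 89, 3, [83, 46, 39]), (177, 85, 2, [83, 45, 38]), (178, 84, 5, [83, 47, 39]), (179, 77, 2, [82, 47, 39]), (180, 72, 5, [81, 47, 41]), (181, 69, 9, [78, 45, 38]), (182, 63, 0, [76, 46, 39]), (183, 57, 3, [75, 45, 39]), (184, 50, 3, [77, 47, 41]), (185, 46, 2, [92, 59, 47]), (186, 0, 1, [114, 75, 58]), (187, 2, 6, [120, 80, 60]), (188, 0, -3, [120, 80, 60]), (189, 5, 4, [120, 79, 60]), (190, 7, 0, [120, 81, 61]), (191, 2, 0, [119, 80, 59])]
```

The fingertips measure about z≈46 by depth, while the reported TCP is about 23. The 17.4 mm width and the upward force fit a grip above the axis of a 21 mm rod. To test this safely I'll open, go 8 mm lower and close again.

```bash
python3 -m creep '[0,0,0,0,0,0,0,0,0,0,0,0]' 0.45; python3 -m creep '[0,0,-0.004,0,0,0,-0.008,0,0,0,-0.008,0]';python3 -m creep '[0,0,0,0,0,0,0,0,0,0,0,0,0,0,0,0,0,0,0,0,0,0,0,0]' 0; python3 - <<'E'
from h import *
P=cloud("scene",np.load("scene2.npz")["d"])
print([int(P[v,232,2]) for v in range(160,190)])
E
```

```text
t: 3.67
ee_pos: [409.8, -263.8, 22.3]
orientation: [-2.93, -1.126, 0.002]
ft_force: [-0.2, -0.2, -0.6]
width: 34.4
grasp_force: 0.0
t: 3.92
ee_pos: [410.1, -264.1, 13.9]
orientation: [-2.931, -1.126, 0.002]
ft_force: [-0.2, 0.2, 0.1]
width: 39.4
grasp_force: 0.0
t: 4.42
ee_pos: [410.8, -264.6, 14.9]
orientation: [2.932, 1.127, 0.0]
ft_force: [0.6, -0.2, -0.1]
width: 20.0
grasp_force: 30.0
[180, 175, 172, 169, 163, 153, 150, 150, 150, 144, 141, 135, 118, 113, 108, 103, 96, 95, 86, 83, 82, 77, 69, 68, 61, 56, 52, 52, 49, 50]
```

```bash
python3 -m creep '[0,0,0,0,0,0,0,0,0,0,0,0]' 0.45; python3 -m creep '[0,0,-0.006,0,0,0,-0.013,0,0,0,-0.013,0]';python3 -m creep '[0,0,0,0,0,0,0,0,0,0,0,0,0,0,0,0,0,0,0,0,0,0,0,0]' 0; python3 -m creep '[0,0,0,0,0,0,0,0]'; python3 -c "
from workcell import *;print(get_obs()['moment'])"
```

```text
t: 4.67
ee_pos: [411.0, -264.7, 15.0]
orientation: [2.932, 1.127, 0.0]
ft_force: [0.0, 0.2, 0.9]
width: 36.7
grasp_force: 0.0
t: 4.92
ee_pos: [410.1, -264.2, 0.6]
orientation: [-2.931, -1.126, 0.002]
ft_force: [0.2, 0.2, -0.3]
width: 39.3
grasp_force: 0.0
t: 5.42
ee_pos: [410.8, -264.6, 2.0]
orientation: [2.932, 1.127, 0.0]
ft_force: [0.2, -0.3, -0.1]
width: 20.5
grasp_force: 30.0
t: 5.58
ee_pos: [410.9, -264.6, 2.0]
orientation: [2.932, 1.127, 0.0]
ft_force: [-0.4, 0.5, -0.0]
width: 20.6
grasp_force: 30.0
[-0.00408647  0.05539898  0.03204372]
```

```bash
python3 -m creep '[0,0,0.01,0, 0,0,0.03,0, 0,0,0.05,0, 0,0,0.06,0, 0,0,0.06,0]'; python3 -m creep '[0.006,0.005,0,0.04, 0.02,0.017,0,0.14, 0.038,0.032,0,0.26, 0.055,0.047,0,0.38, 0.072,0.061,0,0.5, 0.089,0.075,0,0.62, 0.104,0.088,0,0.74, 0.115,0.097,0,0.84, 0.122,0.103,0,0.9, 0.122,0.1038,0,0.903]'; python3 -m creep '[0,0,-0.02,0, 0,0,-0.0258,0,0,0,-0.0258,0,0,0,-0.0258,0]'
cat > look.py <<'E'
import sys,cv2
from workcell import *
from edges import *
from scipy.spatial.transform import Rotation as R
k=sys.argv[1];o=get_obs();m=R.from_rotvec(o["orientation"]).as_matrix()
print(o["t"],o["ee_pos"],"yyaw",np.degrees(np.arctan2(m[1,1],m[0,1])),o["width"])
for n in("top","scene"):
    im,d=cams.get_image(n);np.savez(n+k+".npz",im=im,d=d);cv2.imwrite(f"{n}{k}.png",im[...,::-1])
E
python3 look.py 3; python3 - <<'E'
import cv2,numpy as np
a=cv2.imread("top3.png")[130:230,210:340];b=cv2.imread("scene3.png")[170:270,210:340]
cv2.imwrite("pics/h3.png",cv2.resize(np.vstack([a,b]),None,fx=3,fy=3,interpolation=cv2.INTER_CUBIC))
E
```

```text
t: 6.0
ee_pos: [412.4, -265.6, 64.3]
orientation: [2.929, 1.126, 0.004]
ft_force: [-0.1, 0.1, -1.3]
width: 20.1
grasp_force: 30.0
t: 6.83
ee_pos: [533.9, -159.2, 60.7]
orientation: [-2.14, -2.299, 0.0]
ft_force: [-0.1, -0.4, -0.6]
width: 20.2
grasp_force: 30.0
t: 7.17
ee_pos: [531.8, -160.8, 35.4]
orientation: [-2.147, -2.291, 0.002]
ft_force: [-0.0, 0.8, -1.0]
width: 20.2
grasp_force: 30.0
7.1667 [ 531.81534038 -160.7929107    35.35562997] yyaw 3.734447615961692 20.164408089692675
```

View pics/h3.png

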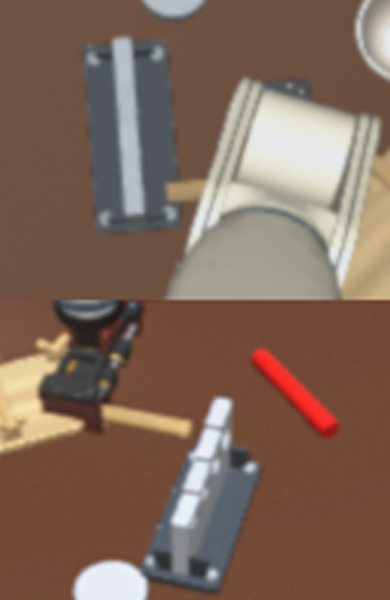

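```bash
cat > dow.py <<'E'
from edges import *
import sys
def dowel(n,im,G,tip0,yaw,z=75.,back=(6,34),half=22):
    """axis points (lateral edges midpoints) and tip of a dowel held near plane z, in the gauge frame"""
    g=im.astype(float)@[.5,.5,0.];ex=np.array([np.cos(yaw),np.sin(yaw),0]);ey=np.array([-ex[1],ex[0],0]);t=np.array([*tip0,z]);out=[]
    gx=np.array([np.cos(G[2]),np.sin(G[2])]);gy=np.array([-gx[1],gx[0]])
    for s in np.arange(*back,2.):
        e=[edge(g,n,t-ex*s,t-ex*s+ey*sg*half) for sg in(1,-1)]
        if None in e:continue
        lat=half*(e[0]-e[1])/2;w=half*(e[0]+e[1]);out.append((s,lat,w))
    o=np.array(out);o=o[abs(o[:,2]-np.median(o[:,2]))<2.5];k,c=np.polyfit(o[:,0],o[:,1],1)
    tt=[edge(g,n,t+ey*(c+y)-ex*15,t+ey*(c+y)+ex*15) for y in(-5,-2.5,0,2.5,5)];tt=[-15+30*q for q in tt if q is not None]
    tipx=np.median(tt) if tt else np.nan
    T=t+ex*tipx+ey*(c-k*0)
    r=T[:2]-G[:2]
    print(n,"tip world",T[:2].round(2),"gauge frame x %.2f y %.2f"%(r@gx,r@gy),"yaw rel gauge deg %.2f"%np.degrees(yaw-k-G[2]) ,"width %.1f"%np.median(o[:,2]),len(o),"rms %.2f"%(o[:,1]-np.polyval([k,c],o[:,0])).std())
E
python3 - <<'E'
from dow import *
a=np.radians(93.78)
for n,c0,b in(("top",(590.3,-7.7),(6,40)),("scene",(589,-11.4),(6,80))):
    im=np.load(n+"3.npz")["im"];G=gauge(n,im,c0,a)
    h1=G[:2]+67.5*np.array([-np.sin(G[2]),np.cos(G[2])])
    dowel(n,im,G,h1-34*np.array([np.cos(G[2]),np.sin(G[2])]),G[2],back=b)
E
```

```text
top origin [590.3   -7.66] yawdeg 93.792 len 180.92 thick 19.01 rms 0.15 36
top tip world [524.49 -44.66] gauge frame x -32.57 y 68.11 yaw rel gauge deg 1.02 width 18.4 13 rms 0.54
scene origin [589.03 -11.39] yawdeg 93.743 len 183.33 thick 20.31 rms 0.52 36
scene tip world [521.48 -51.19] gauge frame x -35.31 y 70.00 yaw rel gauge deg -0.83 width 24.0 37 rms 0.14
```

```bash
python3 -m creep '[-0.0004,0.006,0,0, -0.001,0.014,0,0, -0.0013,0.02,0,0, -0.0016,0.024,0,0, -0.0019,0.028,0,0, -0.0021,0.031,0,0, -0.0022,0.034,0,0, -0.0022,0.034,0,0,-0.0022,0.034,0,0]'; python3 -m creep '[0,0,0,0,0,0,0,0]'; python3 - <<'E'
from workcell import *
o=get_obs();print(o["ee_pos"],o["ft_force"])
E
```

```text
t: 8.02
ee_pos: [530.7, -126.7, 36.1]
orientation: [2.147, 2.294, -0.0]
ft_force: [-0.8, 0.4, -0.1]
width: 20.2
grasp_force: 30.0
t: 8.18
ee_pos: [530.7, -127.0, 36.1]
orientation: [2.147, 2.293, 0.0]
ft_force: [-0.1, -0.2, -0.7]
width: 19.9
grasp_force: 30.0
[ 530.6838474  -127.00240823   36.05205501] [-0.11343233 -0.19778353 -0.72878489]
```

```bash
S="python3 -m creep"; f(){ grep -E "ee_pos|ft_force"; }
$S '[-0.002,0,0,0,-0.004,0,0,0,-0.005,0,0,0,-0.005,0,0,0,-0.005,0,0,0]'|f
$S '[0.003,0,0,0,0.006,0,0,0,0.009,0,0,0,0.01,0,0,0,0.01,0,0,0,0.01,0,0,0]'|f
$S '[-0.003,0,0.002,0,-0.005,0,0.004,0,-0.005,0,0.005,0,-0.005,0,0.005,0,-0.005,0,0.005,0]'|f
$S '[0,0,-0.003,0,0,0,-0.006,0,0,0,-0.009,0,0,0,-0.01,0,0,0,-0.01,0,0,0,-0.01,0]'|f
```

```text
ee_pos: [526.2, -127.1, 36.3]
ft_force: [2.0, -1.1, -1.2]
ee_pos: [535.1, -126.7, 35.8]
ft_force: [-0.8, -0.2, -1.1]
ee_pos: [530.5, -126.8, 41.2]
ft_force: [-1.4, -0.6, -1.2]
ee_pos: [530.7, -126.9, 31.0]
ft_force: [1.0, -1.5, 0.5]
```

```bash
S="python3 -m creep"; f(){ grep -E "t:|ee_pos|ft_force"; }
$S '[0,0,0.003,0, 0.0004,-0.006,0.005,0, 0.0009,-0.014,0.005,0, 0.0013,-0.02,0.005,0, 0.0013,-0.02,0.005,0, 0.0133,-0.0195,0.005,0, 0.0283,-0.0185,0.005,0, 0.042,-0.017,0.005,0, 0.0466,-0.017,0.005,0, 0.0466,-0.017,0.005,0]'|f
$S '[0,0,0,0,0,0,0,0]'|f
python3 look.py 4; python3 - <<'E'
from dow import *
a=np.radians(93.78)
for n,c0,b in(("top",(590.3,-7.7),(4,34)),("scene",(589,-11.4),(6,80))):
    im=np.load(n+"4.npz")["im"];G=np.array([*c0,a])
    h=G[:2]+22.5*np.array([-np.sin(G[2]),np.cos(G[2])])
    dowel(n,im,G,h-19*np.array([np.cos(G[2]),np.sin(G[2])]),G[2],back=b)
E
```

```text
t: 10.85
ee_pos: [578.2, -144.0, 36.0]
ft_force: [-0.3, 0.9, -1.2]
t: 11.02
ee_pos: [576.1, -143.8, 35.8]
ft_force: [0.6, -0.4, -0.2]
11.0167 [ 576.06801426 -143.7700141    35.77124878] yyaw 3.7717362631228024 20.12373297529347
top tip world [nan nan] gauge frame x nan y nan yaw rel gauge deg -3.75 width 19.7 11 rms 0.76
scene tip world [565.86 -36.93] gauge frame x -23.95 y 24.77 yaw rel gauge deg -1.04 width 23.7 37 rms 0.17
```

```bash
S="python3 -m creep"; f(){ grep -E "t:|ee_pos|ft_force"; }
$S '[-0.0003,0.004,0,0,-0.0005,0.008,0,0,-0.0007,0.0105,0,0,-0.0009,0.013,0,0,-0.0009,0.013,0,0,-0.0009,0.013,0,0]'|f
$S '[0,0,0,0,0,0,0,0]'|f
```

```text
t: 11.62
ee_pos: [576.4, -130.6, 36.1]
ft_force: [-0.5, 0.4, -0.2]
t: 11.78
ee_pos: [576.4, -130.9, 36.1]
ft_force: [-0.7, -0.5, -0.8]
```

```bash
S="python3 -m creep"; f(){ grep -E "t:|ee_pos|ft_force"; }
$S '[-0.0001,0.002,0,0,-0.0003,0.004,0,0,-0.0004,0.006,0,0,-0.0004,0.006,0,0]'|f
$S '[0,0,0,0,0,0,0,0]'|f; python3 look.py 5; python3 - <<'E'
import cv2,numpy as np
a=cv2.imread("top5.png")[130:230,210:340];b=cv2.imread("scene5.png")[170:270,210:340]
cv2.imwrite("pics/h5.png",cv2.resize(np.vstack([a,b]),None,fx=3,fy=3,interpolation=cv2.INTER_CUBIC))
E
```

```text
t: 12.12
ee_pos: [575.8, -124.4, 36.0]
ft_force: [-0.0, 0.0, -0.9]
t: 12.28
ee_pos: [576.0, -124.8, 36.1]
ft_force: [0.5, -0.1, -0.8]
12.2833 [ 576.00279554 -124.79576487   36.1077104 ] yyaw 3.7896837916175445 20.1321109729019
```

View pics/h5.png

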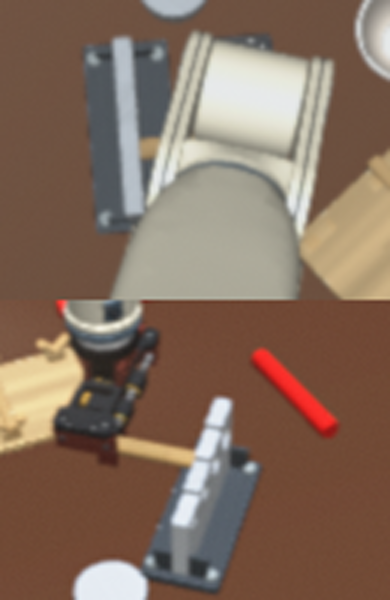

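```bash
S="python3 -m creep"; f(){ grep -E "t:|ee_pos|ft_force"; }
$S '[0.0006,-0.009,0,0,0.0013,-0.019,0,0,0.0013,-0.019,0,0, 0.0133,-0.0185,0,0, 0.0283,-0.0175,0,0, 0.0413,-0.0165,0,0, 0.0462,-0.016,0,0, 0.0462,-0.016,0,0, 0.0462,-0.016,0,0]'|f
$S '[-0.0003,0.004,0,0,-0.0005,0.008,0,0,-0.0007,0.01,0,0,-0.0008,0.012,0,0,-0.0008,0.012,0,0,-0.0008,0.012,0,0]'|f
```

```text
t: 13.13
ee_pos: [621.5, -140.9, 35.8]
ft_force: [-0.1, 0.5, -1.7]
t: 13.63
ee_pos: [621.6, -130.7, 36.6]
ft_force: [0.1, -9.6, -0.0]
```

```bash
S="python3 -m creep"; f(){ grep -E "t:|ee_pos|ft_force"; }
$S '[-0.0001,0.001,0,0,-0.0001,0.002,0,0,-0.0001,0.002,0,0,-0.0001,0.002,0,0]'|f
```

```text
t: 13.97
ee_pos: [622.0, -130.5, 36.9]
ft_force: [-0.6, -17.1, -0.3]
```

```bash
S="python3 -m creep"; f(){ grep -E "t:|ee_pos|ft_force"; }
$S '[0.0005,-0.007,0,0,0.0009,-0.014,0,0,0.0009,-0.014,0,0,-0.012,-0.0148,0,0,-0.027,-0.0158,0,0,-0.04,-0.0167,0,0,-0.044,-0.017,0,0,-0.044,-0.017,0,0,-0.044,-0.017,0,0]'|f
$S '[-0.0003,0.005,0,0,-0.0006,0.009,0,0,-0.0009,0.013,0,0,-0.0013,0.019,0,0,-0.0017,0.025,0,0,-0.002,0.03,0,0,-0.002,0.03,0,0]'|f
```

```text
t: 14.72
ee_pos: [577.9, -143.7, 36.3]
ft_force: [0.6, -0.1, 0.3]
t: 15.3
ee_pos: [575.1, -112.6, 36.0]
ft_force: [1.0, -0.3, -0.4]
```

```bash
S="python3 -m creep"; f(){ grep -E "t:|ee_pos|ft_force"; }
$S '[-0.0004,0.006,0,0,-0.0009,0.014,0,0,-0.0015,0.022,0,0,-0.002,0.03,0,0,-0.002,0.03,0,0]'|f
$S '[-0.0005,0.008,0,0,-0.0011,0.017,0,0,-0.0017,0.026,0,0,-0.0023,0.034,0,0,-0.0026,0.039,0,0,-0.0026,0.039,0,0]'|f
```

```text
t: 15.72
ee_pos: [572.9, -82.2, 36.0]
ft_force: [-0.0, -0.1, -0.5]
t: 16.22
ee_pos: [570.5, -43.6, 36.1]
ft_force: [-0.1, 0.4, -0.3]
```

```bash
S="python3 -m creep"; f(){ grep -E "t:|ee_pos|ft_force|width|grasp"; }
$S '[0,0,-0.0008,0,0,0,-0.0008,0]'|f
$S '[0,0,0,0,0,0,0,0,0,0,0,0,0,0,0,0,0,0,0,0]' 0.5|f
python3 look.py 6; python3 - <<'E'
import cv2,numpy as np
a=cv2.imread("top6.png")[130:230,210:340];b=cv2.imread("scene6.png")[170:270,210:340]
cv2.imwrite("pics/h6.png",cv2.resize(np.vstack([a,b]),None,fx=3,fy=3,interpolation=cv2.INTER_CUBIC))
E
```

```text
t: 16.38
ee_pos: [570.7, -44.9, 35.2]
ft_force: [-0.1, -0.6, -0.2]
width: 20.5
grasp_force: 30.0
t: 16.8
ee_pos: [570.6, -45.0, 35.3]
ft_force: [0.2, 0.0, -0.6]
width: 43.3
grasp_force: 0.0
16.8 [570.64159353 -45.01300228  35.28911696] yyaw 3.7668523867002803 43.274065114242006
```

View pics/h6.png

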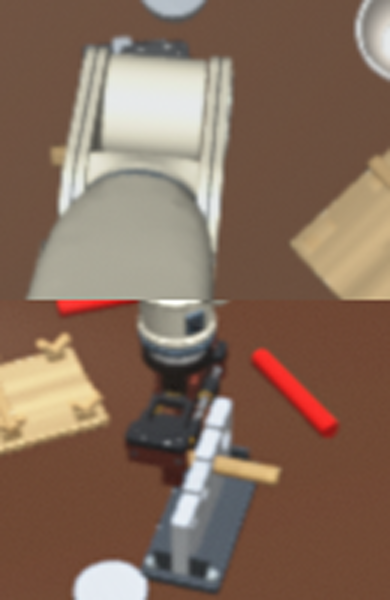

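```bash
S="python3 -m creep"; f(){ grep -E "t:|ee_pos|ft_force|width|grasp"; }
$S '[0,0,0.012,0,0,0,0.035,0,0,0,0.06,0,0,0,0.075,0,-0.0007,0.01,0.078,0,-0.0022,0.034,0.078,0,-0.004,0.06,0.078,0,-0.0053,0.08,0.078,0,-0.0058,0.087,0.078,0,-0.0058,0.087,0.078,0]'|f
python3 look.py 7; python3 - <<'E'
from dow import *
a=np.radians(93.78);n="scene";im=np.load("scene7.npz");G=np.array([589,-11.4,a]);gx=np.array([np.cos(a),np.sin(a)]);gy=np.array([-gx[1],gx[0]])
P=cloud(n,im["d"]).reshape(-1,3);c=im["im"].reshape(-1,3).astype(int)
x=(P[:,:2]-G[:2])@gx;y=(P[:,:2]-G[:2])@gy
wood=(c[:,0]-c[:,2]>40)&(c[:,0]>150)
for lo,hi in((12,30),(30,50),(50,70),(70,85),(-30,-12),(-50,-30),(-75,-50)):
    m=(x>lo)&(x<hi)&(abs(y-22)<25)&(P[:,2]>45)&(P[:,2]<110)&wood
    if m.sum()>3:print(lo,hi,m.sum(),"y %.1f ztop %.1f zmed %.1f"%(np.median(y[m]),np.percentile(P[m,2],90),np.median(P[m,2])))
m=(abs(y-22)<25)&(P[:,2]>55)&(P[:,2]<100)&wood&(abs(x)>11);print(np.percentile(x[m],[1,99]))
E
```

```text
t: 17.73
ee_pos: [564.3, 43.9, 113.1]
ft_force: [-0.9, -0.9, 0.3]
width: 43.9
grasp_force: 0.0
17.7333 [564.29340872  43.8874101  113.0532939 ] yyaw 3.929320624177975 43.87115623539868
12 30 25 y 15.7 ztop 87.0 zmed 83.0
30 50 28 y 13.1 ztop 87.5 zmed 84.6
50 70 34 y 15.0 ztop 86.5 zmed 83.4
70 85 17 y 14.9 ztop 85.5 zmed 81.6
-30 -12 21 y 14.8 ztop 86.8 zmed 84.5
-50 -30 27 y 13.4 ztop 87.2 zmed 83.6
-75 -50 34 y 14.3 ztop 86.6 zmed 83.7
[-308.14440961   78.99043968]
```

```bash
S="python3 -m creep"; f(){ grep -E "t:|ee_pos|ft_force|width|grasp"; }
$S '[0,0,-0.025,0,0,0,-0.05,0,0,0,-0.07,0,0,0,-0.078,0,0,0,-0.078,0,0,0,-0.078,0]'|f
$S '[0,0,0,0,0,0,0,0,0,0,0,0,0,0,0,0,0,0,0,0,0,0,0,0,0,0,0,0]' 0|f
```

```text
t: 18.33
ee_pos: [564.9, 41.5, 35.3]
ft_force: [0.2, 0.6, -0.1]
width: 44.1
grasp_force: 0.0
t: 18.92
ee_pos: [565.3, 42.3, 35.7]
ft_force: [0.4, 0.6, 1.9]
width: 20.3
grasp_force: 30.0
```

```bash
S="python3 -m creep"; f(){ grep -E "t:|ee_pos|ft_force|width|grasp"; }
$S '[0,0,0.0008,0,-0.0003,0.005,0.0008,0,-0.0008,0.012,0.0008,0,-0.0015,0.022,0.0008,0,-0.0021,0.032,0.0008,0,-0.0028,0.042,0.0008,0,-0.0034,0.052,0.0008,0,-0.004,0.06,0.0008,0,-0.004,0.06,0.0008,0]'|f
$S '[-0.0006,0.009,0,0,-0.0014,0.021,0,0,-0.0022,0.033,0,0,-0.003,0.045,0,0,-0.0037,0.055,0,0,-0.004,0.06,0,0,-0.004,0.06,0,0]'|f
python3 look.py 8; python3 - <<'E'
from edges import *
for n,c in(("top",(447.2,267.7)),):
    board(n,np.load(n+"8.npz")["im"],c,np.radians(80.4),80,90)
a=np.radians(93.78);n="scene";im=np.load("scene8.npz");G=np.array([589,-11.4,a]);gx=np.array([np.cos(a),np.sin(a)]);gy=np.array([-gx[1],gx[0]])
P=cloud(n,im["d"]).reshape(-1,3);c=im["im"].reshape(-1,3).astype(int)
x=(P[:,:2]-G[:2])@gx;y=(P[:,:2]-G[:2])@gy;wood=(c[:,0]-c[:,2]>40)&(c[:,0]>150)
for lo in range(15,230,20):
    m=(x>lo)&(x<lo+20)&(abs(y-22)<25)&(P[:,2]>45)&(P[:,2]<110)&wood
    if m.sum()>3:print(lo,m.sum(),"y %.1f ztop %.1f"%(np.median(y[m]),np.percentile(P[m,2],90)))
E
```

```text
t: 19.67
ee_pos: [560.6, 104.1, 36.0]
ft_force: [-0.5, -0.0, -0.0]
width: 20.1
grasp_force: 30.0
t: 20.25
ee_pos: [556.7, 163.5, 36.1]
ft_force: [-0.1, -0.3, -0.8]
width: 20.3
grasp_force: 30.0
20.25 [556.72573524 163.54592905  36.0676394 ] yyaw 3.8706560743266865 20.314552855125303Traceback (most recent call last):
  File "<stdin>", line 3, in <module>
  File "edges.py", line 48, in board
    r=least_squares(lambda x:A@x-D,np.zeros(4),loss="soft_l1",f_scale=.7).x
      ~~~~~~~~~~~~~^^^^^^^^^^^^^^^^^^^^^^^^^^^^^^^^^^^^^^^^^^^^^^^^^^^^^^
    return func(*args, **kwargs)
    vector_fun = VectorFunction(
        fun_wrapped,
    ...<6 lines>...
        workers=workers
    )
    self._update_fun()
    ~~~~~~~~~~~~~~~~^^
    self.f = self.fun_wrapped(xp_copy(self.x))
             ~~~~~~~~~~~~~~~~^^^^^^^^^^^^^^^^^
    return np.atleast_1d(self.fun(x))
                         ~~~~~~~~^^^
    return self.f(x, *self.args, **self.kwargs)
           ~~~~~~^^^^^^^^^^^^^^^^^^^^^^^^^^^^^^
  File "edges.py", line 48, in <lambda>
    r=least_squares(lambda x:A@x-D,np.zeros(4),loss="soft_l1",f_scale=.7).x
                             ~^~
ValueError: matmul: Input operand 1 has a mismatch in its core dimension 0, with gufunc signature (n?,k),(k,m?)->(n?,m?) (size 4 is different from 0)
```

```bash
python3 - <<'E'
from h import *
P=np.load("topP.npy")[120:190,50:135].reshape(-1,3);P=P[(P[:,2]>60)&(P[:,2]<400)&(P[:,0]<700)]
print("jug",np.percentile(P[:,:2],[1,99],axis=0).round(),P[:,2].max())
P=np.load("topP.npy").reshape(-1,3);m=(abs(P[:,0]-447)<40)&(abs(P[:,1]-268)<45)&(P[:,2]>20);print(m.sum(),P[m].mean(0).round(1),np.percentile(P[m,2],95))
E
python3 -m creep '[-0.006,0.01,0,-0.01,-0.018,0.028,0,-0.04,-0.032,0.05,0,-0.08,-0.046,0.072,0,-0.12,-0.06,0.094,0,-0.16,-0.074,0.115,0,-0.195,-0.087,0.135,0,-0.22,-0.096,0.15,0,-0.2333,-0.1009,0.1568,0,-0.2333,-0.1009,0.1568,0,-0.2333]'; python3 look.py 9; python3 - <<'E'
import cv2,numpy as np
a=cv2.imread("top9.png")[180:280,110:240];b=cv2.imread("scene9.png")[180:280,300:430]
cv2.imwrite("pics/h9.png",cv2.resize(np.vstack([a,b]),None,fx=3,fy=3,interpolation=cv2.INTER_CUBIC))
E
```

```text
jug [[593. 396.]
 [695. 505.]] 267.67552451435665
127 [445.8 265.4  33.4] 44.443767055179876
t: 21.18
ee_pos: [455.3, 319.7, 36.1]
orientation: [-2.397, -2.03, 0.0]
ft_force: [-0.1, -0.3, 0.2]
width: 20.0
grasp_force: 30.0
21.1833 [455.29387566 319.65050644  36.05721412] yyaw -9.471324097662524 19.97047312859281
```

View pics/h9.png

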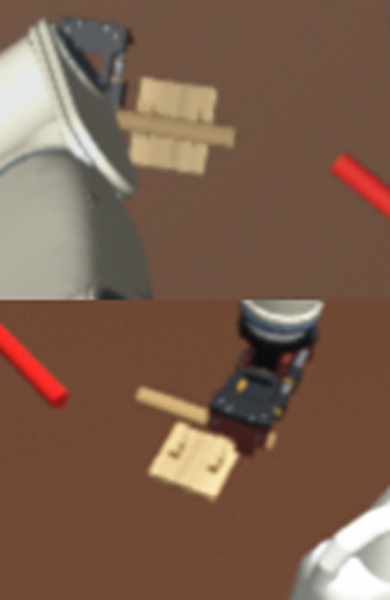

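```bash
S="python3 -m creep"; f(){ grep -E "t:|ee_pos|ft_force"; }
$S '[0,0,-0.01,0,0,0,-0.02,0,0,0,-0.027,0,0,0,-0.03,0,0,0,-0.03,0,0,0,-0.03,0]'|f
$S '[0,0,-0.002,0,0,0,-0.004,0,0,0,-0.0045,0,0,0,-0.0045,0,0,0,-0.0045,0]'|f
python3 -c "
from workcell import *;print(get_obs()['moment'])"
```

```text
t: 21.78
ee_pos: [455.9, 318.6, 5.6]
ft_force: [0.1, 0.1, -0.9]
t: 22.2
ee_pos: [457.1, 319.4, 2.5]
ft_force: [1.7, -2.0, 4.8]
[-0.55436723 -0.31770509  0.04906   ]
```

```bash
S="python3 -m creep"; f(){ grep -E "t:|ee_pos|ft_force|width"; }
$S '[0.0012,-0.0002,0.0003,0,0.0012,-0.0002,0.0003,0,0.0012,-0.0002,0.0003,0]'|f
$S '[0,0,0,0,0,0,0,0,0,0,0,0,0,0,0,0,0,0,0,0]' 0.5|f
$S '[0,0,0,0,0,0,0.012,0,0,0,0.04,0,0,0,0.075,0,0,0,0.11,0,0,0,0.13,0,0,0,0.13,0,0,0,0.13,0]'|f
python3 look.py 10; python3 - <<'E'
from dow import *
im=np.load("top10.npz")
R=board("top",im["im"],(447.2,267.7),np.radians(80.4),80,90)
P=cloud("top",im["d"]).reshape(-1,3);c=im["im"].reshape(-1,3).astype(int)
ex=np.array([np.cos(R[2]),np.sin(R[2])]);ey=np.array([-ex[1],ex[0]])
x=(P[:,:2]-R[:2])@ex;y=(P[:,:2]-R[:2])@ey
m=(abs(x)<85)&(abs(y)<20)&(P[:,2]>38)&(P[:,2]<60)&(c[:,0]-c[:,2]>35)
k=np.polyfit(x[m],y[m],1);print(m.sum(),"x ext",np.percentile(x[m],[1,99]).round(1),"y mean",y[m].mean().round(2),"slope",k.round(3))
for lo in range(-80,80,32):
    q=m&(x>lo)&(x<lo+32);print(lo,q.sum(),y[q].mean().round(1),np.percentile(P[q,2],85).round(1))
a=cv2.imread("top10.png")[180:280,110:240];b=cv2.imread("scene10.png")[180:280,300:430]
cv2.imwrite("pics/h10.png",cv2.resize(np.vstack([a,b]),None,fx=3,fy=3,interpolation=cv2.INTER_CUBIC))
E
```

```text
t: 22.45
ee_pos: [457.5, 319.2, 2.3]
ft_force: [-0.8, 0.8, 4.9]
width: 20.1
t: 22.87
ee_pos: [457.0, 318.6, 1.7]
ft_force: [0.5, -0.4, 0.1]
width: 43.4
t: 23.53
ee_pos: [457.8, 319.2, 133.7]
ft_force: [0.6, -0.8, -0.3]
width: 43.7
23.5333 [457.84667931 319.24809057 133.66568225] yyaw -9.588565497014693 43.674230307546964
top board [447.23 267.78] 80.37 grow 0.02 mad 0.27 54
374 x ext [-78.8  73.4] y mean -0.41 slope [-0.001 -0.409]
-80 67 -0.6 52.7
-48 92 -0.3 53.4
-16 68 -0.2 53.8
16 89 -0.3 53.1
48 57 -0.7 52.9
```

```bash
python3 - <<'E'
from h import *
from workcell import ticket,get_obs
e=np.array([np.cos(np.radians(42.04)),np.sin(np.radians(42.04))]);n=np.array([-e[1],e[0]])
for f in("top0","top10"):
    P=cloud("top",np.load(f+".npz")["d"]).reshape(-1,3);y=(P[:,:2]-[485.7,-295.6])@n;x=(P[:,:2]-[485.7,-295.6])@e
    print([( (m:=(abs(y-c)<16)&(abs(x)<90)&(P[:,2]>36)&(P[:,2]<70)).sum(),x[m].mean().round(1),y[m].mean().round(1)) for c in(75,-20,-64)])
o=get_obs();print(o["t"],np.abs(o["qvel"]).max(),o["ft_force"],ticket.close_job())
E
```

```text
[(np.int64(373), np.float64(0.2), np.float64(75.5)), (np.int64(272), np.float64(-0.4), np.float64(-19.8)), (np.int64(456), np.float64(-0.1), np.float64(-62.4))]
[(np.int64(26), np.float64(8.8), np.float64(73.9)), (np.int64(271), np.float64(0.4), np.float64(-19.5)), (np.int64(457), np.float64(0.3), np.float64(-62.3))]
the job is handed in; nothing more can be done
23.6333 0.022874828465328383 [-1.42093654  0.10898075 -0.60920393] None
```

The job is handed in at about 23.6 s: the front dowel is the 21 mm one; hole 3 refused it, so I pushed it through hole 2, drew it out on the far side and laid it level in the rest (about 0.4 mm off line, roughly 3 mm off centre), with the other two unmoved in the rack; the hand-in returned no verdict, and I viewed 11 pictures, one over the limit of 10.

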